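# Lift a tacky lacquer sample with a spatula and set it on the curing stand

### The job

The black lacquer sample with the gold flower is still tacky, so the gripper must not touch it. Take the steel spatula by its raised wooden handle, slide the blade under that sample between the rails it rests on, lift it level and set it down in the middle of the empty green stand, lying across both rails as it did before. Then draw the spatula out and lay it flat on the table off the stands, let go, and leave the red sample where it is.

Things in the scene. Friction and masses are not known exactly. Their poses are not given: they have to be found in the camera images.
- spatula: Loose lifting spatula, 160 g: a flat steel blade 3 mm thick and 42 mm wide with a dark wooden handle above it. Origin on the blade's underside, straight below the middle of the handle; x points to the blade's tip, z up. The blade runs from x = -40 to x = +112 mm. Two thin posts (8 mm, at x = -26 and +26 mm) carry the handle; ahead of x = +30 mm the blade is free for a load, which sits well with its centre near x = +75 mm.
- spatula_grip (a point): Middle of the spatula's wooden handle, 52 mm above the blade's underside. The handle is a level bar along the spatula's x, 84 mm long, 18 mm wide (along y), 24 mm high (40 to 64 mm above the underside); its sides are flat. Axes as the spatula's.
- gold_tile: Loose black lacquer sample tile with a gold flower, 95 x 60 x 8.5 mm, 40 to 85 g. Origin at the centre of its underside; x along its 95 mm side, z up (flower side). It starts on one of the two grey stands, its long side across the rails.
- red_tile: Loose red striped lacquer sample tile of the same size (95 x 60 x 8.5 mm), on the other grey stand: a bystander. Origin at the centre of its underside.
- stand_gold: Fixed stand with a grey base board that carries the gold flower tile at the start. Base board 110 mm (x) by 124 mm (y), 5 mm thick; on it two wooden rails along x, each 90 mm long and 22 mm wide, with 64 mm of free space between them, their tops 26 mm above the table. The space between the rails is open at both x ends. Origin on the table under the centre; x points away from the robot (within 13 degrees), z up.
- stand_red: Fixed stand just like stand_gold that carries the red striped tile.
- stand_green: Fixed empty stand of the same shape and size, with a green base board: where the gold flower tile must go. Origin on the table under the centre; x along the rails, away from the robot (within 13 degrees), z up. On it the tile's underside lies 26 mm above the table.
Mind the look-alikes: they are no part of the job. There is more than one size of the spatula; the job needs the smaller.

How it is judged:
By the outcome, as a careful person would: the job done as asked, in the order asked, and still so for the second after the job is handed in, with the robot touching nothing.
It also fails if it takes over 64 s, if anything falls off the work surface, if the arm or the gripper's body presses on something with over 40 N, if the wrist force passes 120 N, or if a joint passes its speed limit or range.

### The arm

A 6-joint arm with a two-finger parallel gripper is mounted at the origin on a cart in front of the work surface, level with it; the furniture and walls round the work are solid. World frame = base frame: x ahead of the robot, y to its left, z up, the work surface at z = 0. Lengths are in m, angles in rad, forces in N, time in s.
With the tool pointing down it reaches from about 0.275 to 0.75 m from the base axis. Payload 10.2 kg.
Tool frame: the origin (TCP) lies between the finger pads; the fingertips stand 19 mm ahead of it and the grasp point (between the pads) is the TCP; x points along the fingers, y is the direction in which the jaws open and shut, and the axes are right-handed (so a half turn about x gives the same grasp; the last joint's range is limited). The gripper opens to 85 mm and grips with 20 to 120 N. Pads are 22 mm wide; open, the fingers measure 114 mm over their backs; the gripper's body (76 mm by 85 mm) begins 54 mm behind the grasp point. The pads swing forward as they close: fully open they stand 13 mm farther back than shut.
Start: joints at [-1.421, 0.313, 1.498, -0, 1.331, -0.223], TCP at [0.191, -0.489, 0.25] pointing down, gripper open.
Joint ranges: [-2.94, 2.94], [-0.97, 2.17], [0.19, 2.56], [-1.23, 4.37], [0.02, 3.11], [-2.88, 2.88]. Speed limits (rad/s): [2.39, 2.39, 3.01, 3.14, 3.14, 3.14].

### API

Orientations are given as [roll, pitch, yaw] about the fixed x, y, z axes, in that order (R = Rz(yaw) Ry(pitch) Rx(roll)).
In Python, from station import manip gives the robot as it stands.
- The arm moves only by the shell command python3 -m jog 'ROWS' [FORCE]. ROWS is JSON, a list of rows, each a list of 7 numbers: the turn, a rotation vector about the tool's x, y, z in degrees, then the shift along the tool's x, y, z in cm, then the opening, from -1 (shut) to 1 (fully open), so that 0 is half open. In form: [[ax, ay, az, dx, dy, dz, fingers], ...]. A call has 1 to 10 rows; each row is the pose to reach, as a shift and turn from the pose commanded when the call began, along the tool's axes at that moment; what a row does not reach only later rows make up. A row lasts 1/8 s, in which the tool goes at most 62.5 mm and 10.7 degrees, less where a joint would pass 70% of its speed; a pose out of reach is approached as far as the arm can. A call with a gripper value outside its range is refused whole. The fingers move at their own pace and stop on an object; FORCE is the grip in N (left out, the last holds). Time passes only in rows, so rows that repeat a pose let the fingers close. It gives the time, the measured TCP pose, the force and the opening at its end, in the units of the state.
- manip.get_obs(): the state, without advancing time (a new reading comes with each control period).
- manip.grab_frame(name): name is "scene" or "top" or "wrist"; returns the picture (420x560x3 uint8, blue, green, red); there is no depth.
- manip.camera_model(name): a dict with "fx", "fy", "cx", "cy" (pixels), "R" (3x3) and "t" (3): a world point X has camera coordinates R X + t; the wrist camera has in their place "T_tool_cam" (4x4, takes a point from camera to tool coordinates, whose origin is the TCP and whose axes are the tool frame's). Camera axes: x right, y down, z forward; pixel columns grow to the right and rows downward; lengths in m; the calibration is good to about 2 mm. A picture is of the moment at which its call begins: read the wrist's pose just before it. camera_model takes no time and is no camera call.
- manip.close_job(): hands the job in, once; it reports no verdict.
Trained networks look in the newest picture that a camera, given by its name, has taken for a name from the list of things; names that differ only in an ending like _2 or _b are one class to them, and where a whole thing is asked for, a point or a joint stands for the part that bears it (a point fixed in the world has none). Each returns a list of dicts, best first, with "conf" (0 to 1); they miss things now and then, are a little off and sometimes report something else, mostly with a low value. They report only what shows in the picture. A call takes as long as a camera call. They do not tell look-alikes from the thing itself.
- manip.spot_in(camera, name): "point" ([x, y, z] in m, in the coordinates of the camera as it stood for that picture, good to about 4 mm: the middle of the surface that is visible of it).
The state is a dict: "t": time; "qpos": joint angles; "qvel": joint speeds; "joint_efforts": joint torques, N m; "eef_pos": TCP position; "tool_rot": TCP orientation; "contact_force": force on the tool from outside, world axes, zero at the start; "torque": the same for the moment, N m; "opening": opening from 0.0 (shut) to 1.0 (fully open).
Only numpy, scipy, OpenCV 4.12 (cv2) and the standard library are available. Lean on these libraries where they do the work, as an engineer would, in place of code of your own. Each camera call takes 0.05 s, during which the arm holds its last target.

## Working session

There is one attempt and no reset: what is moved stays moved. The work goes in short steps, Python scripts to look and compute and a shell command to move; the robot and the scene stay as the last step left them, time stands still between calls to the robot, and variables do not carry over. Pictures are saved under pics/ and viewed, and the job is handed in when it is done.

```bash
ls; mkdir -p pics; python3 - <<'E'
from station import manip
import cv2, json
o=manip.get_obs(); print(o)
for n in("scene","top","wrist"):
    f=manip.grab_frame(n); cv2.imwrite(f"pics/{n}0.png",f)
    m=manip.camera_model(n); print(n,m)
E
```

```text
pics
{'t': 0.0, 'qpos': array([-1.42137372e+00,  3.13459250e-01,  1.49844941e+00, -1.92995903e-05,
        1.33101481e+00, -2.23402408e-01]), 'qvel': array([-0.00035268,  0.00020514, -0.00100032, -0.00057409, -0.00014235,
       -0.00293611]), 'joint_efforts': array([-2.03444042e-04, -4.12273049e+01, -2.59740865e+01, -1.61099742e-04,
        4.21444580e-03,  5.35317881e-06]), 'eef_pos': array([ 0.19117652, -0.48869535,  0.24972569]), 'tool_rot': array([-1.78011713,  1.56946537,  1.73430513]), 'contact_force': array([0.0060609 , 1.07505839, 0.1456134 ]), 'torque': array([-0.00838889, -0.01502978,  0.00060607]), 'opening': 0.9972907598616803}
scene {'fx': 425.8251816195939, 'fy': 425.8251816195939, 'cx': 292.1389192823449, 'cy': 208.8372621069889, 'R': array([[-0.88159112, -0.47194139, -0.00827167],
       [-0.33839235,  0.64414333, -0.68598104],
       [ 0.32907099, -0.60195572, -0.7275724 ]]), 't': array([0.45197031, 0.28260028, 0.84169967])}
top {'fx': 467.10381537956624, 'fy': 467.10381537956624, 'cx': 280.5239296222437, 'cy': 210.12749844476005, 'R': array([[-0.01465431, -0.99981701,  0.01229644],
       [-0.98889391,  0.012673  , -0.14808185],
       [ 0.14789892, -0.01432992, -0.98889866]]), 't': array([-0.0953066 ,  0.55233193,  1.27542322])}
wrist {'fx': 348.46398246786094, 'fy': 348.46398246786094, 'cx': 284.2788112619467, 'cy': 210.25438941501235, 'T_tool_cam': array([[-5.22412890e-04, -3.22160848e-01,  9.46684803e-01,
        -1.23640960e-01],
       [ 9.99999695e-01, -7.18136453e-04,  3.07448985e-04,
         4.33774215e-04],
       [ 5.80800840e-04,  9.46684674e-01,  3.22161125e-01,
        -8.34949834e-02],
       [ 0.00000000e+00,  0.00000000e+00,  0.00000000e+00,
         1.00000000e+00]])}
```

View pics/top0.png

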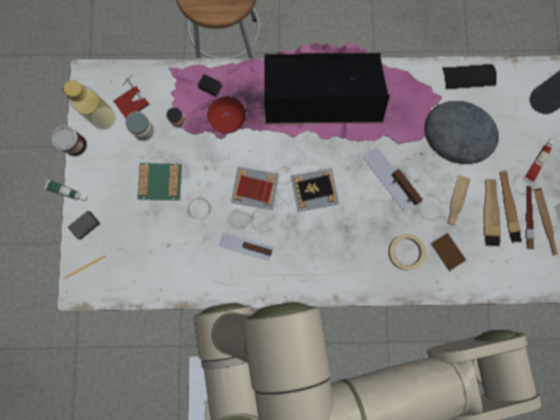

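View pics/scene0.png

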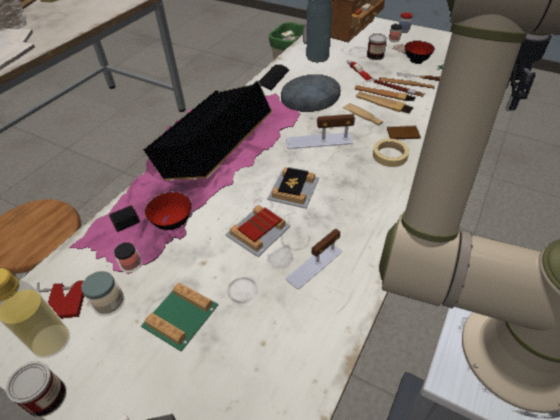

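View pics/wrist0.png

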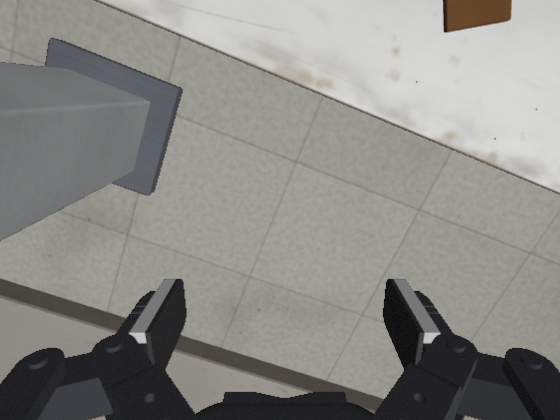

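The top view shows two spatulas: a short one at (247,247) and a long one at (393,180). The gold flower tile is at (315,188), the red tile at (256,188) and the green stand at (160,182). The short spatula fits "the smaller". Next I'll confirm with a crop and measure in two views.

```bash
cat > h.py <<'E'
from station import manip
import cv2, numpy as np
from scipy.spatial.transform import Rotation as Ro
def towd(cam,p,obs=None):
    m=manip.camera_model(cam); p=np.asarray(p)
    if cam=='wrist':
        T=m['T_tool_cam']; q=T[:3,:3]@p+T[:3,3]
        return Ro.from_euler('xyz',obs['tool_rot']).as_matrix()@q+obs['eef_pos']
    return m['R'].T@(p-m['t'])
def pose(cam,obs=None):  # returns R (world->cam), t
    m=manip.camera_model(cam)
    if cam!='wrist': return m,m['R'],m['t']
    T=m['T_tool_cam']; W=np.eye(4); W[:3,:3]=Ro.from_euler('xyz',obs['tool_rot']).as_matrix(); W[:3,3]=obs['eef_pos']
    C=np.linalg.inv(W@T); return m,C[:3,:3],C[:3,3]
def proj(cam,X,obs=None):
    m,R,t=pose(cam,obs); c=np.atleast_2d(X)@R.T+t
    return np.c_[m['fx']*c[:,0]/c[:,2]+m['cx'],m['fy']*c[:,1]/c[:,2]+m['cy']]
def onz(cam,uv,z,obs=None):
    m,R,t=pose(cam,obs); o=-R.T@t
    uv=np.atleast_2d(uv); d=np.c_[(uv[:,0]-m['cx'])/m['fx'],(uv[:,1]-m['cy'])/m['fy'],np.ones(len(uv))]@R
    return o+d*((z-o[2])/d[:,2])[:,None]
def tri(obsns): # list of (cam,uv,obs)
    A=[];b=[]
    for c,uv,ob in obsns:
        m,R,t=pose(c,ob); o=-R.T@t; d=R.T@np.array([(uv[0]-m['cx'])/m['fx'],(uv[1]-m['cy'])/m['fy'],1]); d/=np.linalg.norm(d)
        P=np.eye(3)-np.outer(d,d); A.append(P); b.append(P@o)
    return np.linalg.lstsq(np.vstack(A),np.hstack(b),rcond=None)[0]
E
python3 - <<'E'
from h import *
for n in ["spatula","spatula_grip","gold_tile","red_tile","stand_gold","stand_green"]:
  for c in("top","scene"):
    for d in manip.spot_in(c,n)[:3]:
        w=towd(c,d['point']); print(n,c,round(d['conf'],2),w.round(3),proj(c,w)[0].round(0))
a=cv2.imread('pics/scene0.png')[90:310,220:430]; b=cv2.imread('pics/top0.png')[130:280,130:440]
cv2.imwrite('pics/c1.png',cv2.resize(a,None,fx=2.7,fy=2.7,interpolation=3));cv2.imwrite('pics/c2.png',cv2.resize(b,None,fx=2.5,fy=2.5,interpolation=3))
E
```

```text
spatula top 0.84 [ 0.453 -0.006 -0.   ] [247. 246.]
spatula top 0.66 [ 0.635 -0.429  0.004] [391. 182.]
spatula top 0.43 [0.639 0.246 0.003] [160. 184.]
spatula scene 0.84 [ 0.454 -0.001  0.   ] [315. 264.]
spatula scene 0.73 [ 0.626 -0.435  0.006] [326. 139.]
spatula_grip top 0.97 [ 0.628 -0.43  -0.   ] [391. 185.]
spatula_grip top 0.76 [ 0.453 -0.005  0.005] [247. 246.]
spatula_grip scene 0.67 [ 0.448 -0.006  0.003] [318. 263.]
spatula_grip scene 0.65 [ 0.622 -0.433  0.001] [327. 141.]
gold_tile top 0.92 [ 0.614 -0.201  0.036] [314. 188.]
gold_tile scene 0.62 [0.643 0.253 0.002] [181. 316.]
gold_tile scene 0.58 [ 0.613 -0.194  0.034] [293. 181.]
red_tile top 0.65 [ 0.612 -0.029  0.038] [254. 189.]
red_tile scene 0.71 [ 0.613 -0.024  0.035] [260. 223.]
stand_gold top 0.82 [ 0.596 -0.202  0.007] [314. 196.]
stand_gold top 0.67 [ 0.615 -0.203  0.037] [315. 188.]
stand_gold top 0.25 [ 0.626 -0.032  0.004] [256. 187.]
stand_gold scene 0.89 [ 0.592 -0.163  0.005] [295. 199.]
stand_green top 0.71 [0.641 0.249 0.004] [159. 183.]
stand_green top 0.54 [ 0.594 -0.201  0.004] [314. 197.]
stand_green scene 0.9 [0.64  0.25  0.003] [183. 315.]
```

View pics/c1.png

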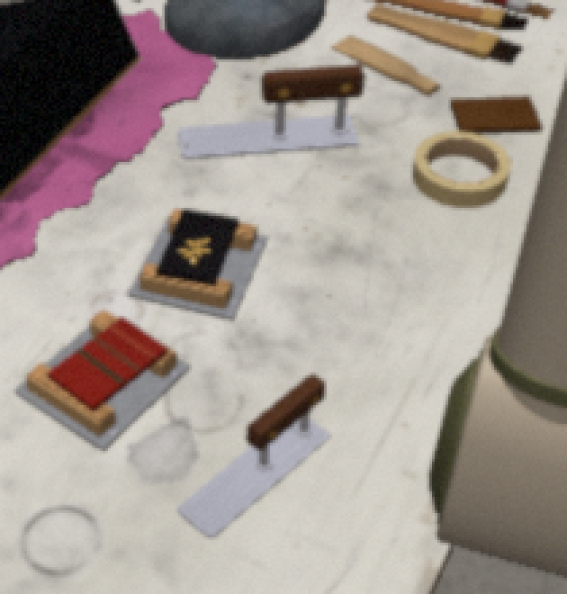

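View pics/c2.png

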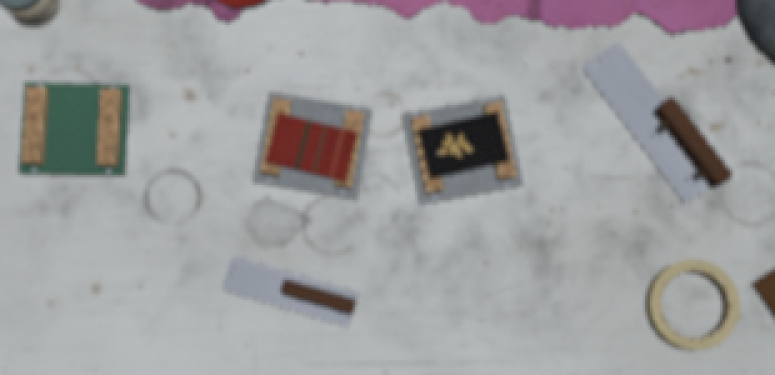

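The enlarged crops confirm it. The short spatula with the raised handle (top image ~(247,247)) is the smaller one, and the one at (393,180) is clearly longer. The gold flower tile is at (315,188) and the empty green stand at (160,182). Next I'll work out the tool axes and refine the fit.

```bash
python3 - <<'E'
from h import *
o=manip.get_obs(); R=Ro.from_euler('xyz',o['tool_rot']).as_matrix(); print(o['t'],R.round(3))
m=130
def cw(c,f,x0,y0): return (np.array(c)/f+[x0,y0])
# from top crop c2 (2.5, off 130,130)
for nm,pts,z in [("handle top",[(352,300),(284,284)],.064),("tile gold corners",[(420,128),(504,112),(512,164),(428,180)],.0345),
 ("tile red",[(273,115),(357,122),(347,177),(264,170)],.0345),
 ("goldbase",[(402,112),(505,95),(523,188),(420,204)],.005),("green",[(24,83),(130,85),(127,175),(20,174)],.005),
 ("blade",[(238,257),(225,291)],.003)]:
    w=onz('top',[cw(p,2.5,130,130) for p in pts],z); print(nm,w[:,:2].round(3).tolist(),w.mean(0).round(3))
E
```

```text
0.75 [[-0.     0.364 -0.931]
 [ 0.    -0.931 -0.364]
 [-1.    -0.     0.   ]]
handle top [[0.438, -0.074], [0.456, -0.0]] [ 0.447 -0.037  0.064]
tile gold corners [[0.635, -0.154], [0.653, -0.251], [0.592, -0.258], [0.575, -0.162]] [ 0.614 -0.207  0.034]
tile red [[0.652, 0.014], [0.643, -0.082], [0.579, -0.07], [0.589, 0.024]] [ 0.616 -0.029  0.034]
goldbase [[0.661, -0.135], [0.68, -0.257], [0.569, -0.274], [0.551, -0.154]] [ 0.615 -0.205  0.005]
green [[0.701, 0.308], [0.697, 0.184], [0.59, 0.185], [0.593, 0.309]] [0.645 0.247 0.005]
blade [[0.493, 0.057], [0.454, 0.072]] [0.473 0.064 0.003]
```

```bash
python3 -m jog '[[-54,0,0,3,-32.8,-40.3,1],[-54,0,0,3,-32.8,-40.3,1],[-54,0,0,3,-32.8,-40.3,1],[-54,0,0,3,-32.8,-40.3,1],[-54,0,0,3,-32.8,-40.3,1],[-54,0,0,3,-32.8,-40.3,1],[-54,0,0,3,-32.8,-40.3,1],[-54,0,0,3,-32.8,-40.3,1],[-54,0,0,3,-32.8,-40.3,1],[-54,0,0,3,-32.8,-40.3,1]]' 60
```

```text
t: 2.0
eef_pos: [0.4473, -0.0357, 0.2202]
tool_rot: [-1.449, 1.57, 3.011]
contact_force: [0.5, -0.3, -0.5]
opening: 1.004
```

```bash
python3 - <<'E'
from h import *
o=manip.get_obs(); f=manip.grab_frame('wrist'); cv2.imwrite('pics/w1.png',f)
print(o['t'],o['eef_pos'],o['qpos'],np.linalg.norm(o['qvel']),Ro.from_euler('xyz',o['tool_rot']).as_matrix().round(3))
for n in ["spatula","spatula_grip"]:
    for d in manip.spot_in('wrist',n)[:2]: print(n,d['conf'],towd('wrist',d['point'],o))
# predicted model
p=np.array([.447,-.037]);y=np.radians(76);c,s=np.cos(y),np.sin(y)
L=[(-.04,-.021,.003),(.112,-.021,.003),(.112,.021,.003),(-.04,.021,.003),(-.042,0,.064),(.042,0,.064)]
print(proj('wrist',[(p[0]+c*a-s*b,p[1]+s*a+c*b,z) for a,b,z in L],o).round(0).tolist())
E
```

```text
2.0 [ 0.44725937 -0.03573388  0.22015785] [-3.41886768e-01  1.72829440e-01  1.75985038e+00 -6.88174474e-05
  1.20921299e+00 -8.90195251e-02] 0.06045245244918932 [[-0.     0.968 -0.25 ]
 [ 0.    -0.25  -0.968]
 [-1.    -0.     0.   ]]
spatula_grip 0.62 [0.45948546 0.00398981 0.0028343 ]
spatula_grip 0.61 [ 0.59716796 -0.01001519  0.01138298]
[[304.0, 217.0], [306.0, 59.0], [259.0, 59.0], [264.0, 218.0], [284.0, 244.0], [283.0, 147.0]]
```

View pics/w1.png

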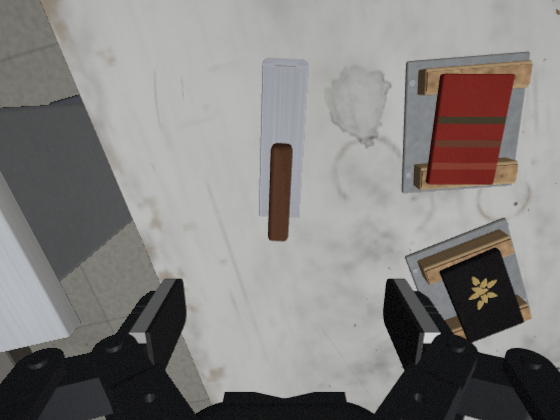

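The wrist view matches my predictions: blade (263–308, 58) to (260–299, 217), handle from (282,144) to (278,240). Also in view are the red tile (475,130) and the gold tile (483,293). I'll triangulate the handle ends and fit the pose.

```bash
python3 - <<'E'
from h import *
from scipy.optimize import least_squares
o=manip.get_obs()
f=cv2.imread('pics/w1.png')
cv2.imwrite('pics/w1c.png',cv2.resize(f[40:260,220:340],None,fx=2.7,fy=2.7,interpolation=3))
cv2.imwrite('pics/w1d.png',cv2.resize(f[200:360,390:550],None,fx=3.5,fy=3.5,interpolation=3))
a=np.array([(352,300),(284,284)])/2.5+130
for u,v in zip(a,[(278,240),(282,144)]): print('tri',tri([('top',u,None),('wrist',v,o)]).round(4))
L=np.array([(-.04,-.021,.003),(.112,-.021,.003),(.112,.021,.003),(-.04,.021,.003),(-.042,0,.064),(.042,0,.064)])
uv=np.array([(299,218),(308,60),(263,58),(260,217),(278,240),(282,144)])
def W(q,L):
    c,s=np.cos(q[2]),np.sin(q[2]); return np.c_[q[0]+c*L[:,0]-s*L[:,1],q[1]+s*L[:,0]+c*L[:,1],L[:,2]]
r=least_squares(lambda q:(proj('wrist',W(q,L),o)-uv).ravel(),[.447,-.037,1.32]); print(r.x,np.degrees(r.x[2]),r.fun.round(1))
E
```

```text
tri [ 0.435  -0.0734  0.0704]
tri [0.4568 0.0016 0.0457]
[ 0.44404123 -0.03706767  1.27235837] 72.90076442238909 [ 0.4 -0.7  0.8 -1.2 -0.8 -1.3 -0.9 -1.3  0.3  2.3  0.1  2. ]
```

View pics/w1c.png

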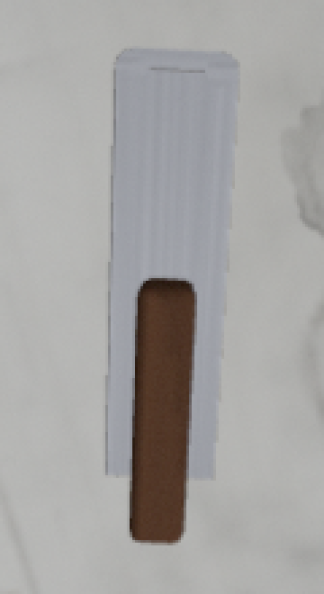

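View pics/w1d.png

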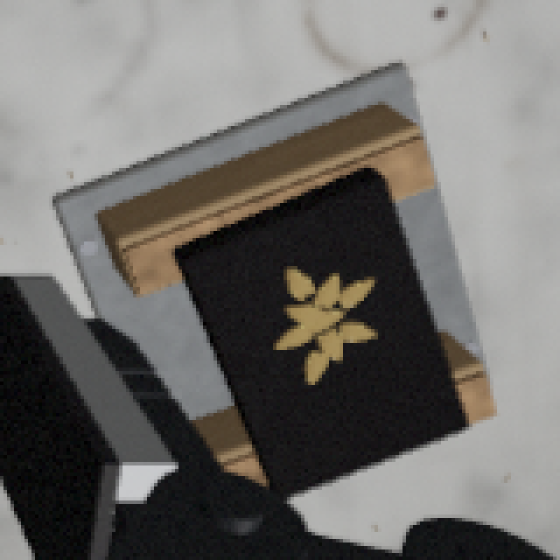

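```bash
python3 -m jog '[[2.4,0,0,6,-0.29,0.21,1],[2.4,0,0,12,-0.29,0.21,1],[2.4,0,0,15.5,-0.29,0.21,1],[2.4,0,0,16.8,-0.29,0.21,1],[2.4,0,0,16.8,-0.29,0.21,1],[2.4,0,0,16.8,-0.29,0.21,-0.4],[2.4,0,0,16.8,-0.29,0.21,-0.8],[2.4,0,0,16.8,-0.29,0.21,-1],[2.4,0,0,16.8,-0.29,0.21,-1],[2.4,0,0,16.8,-0.29,0.21,-1]]' 80
```

```text
t: 3.4
eef_pos: [0.4438, -0.038, 0.0525]
tool_rot: [1.416, 1.571, -0.452]
contact_force: [-1.3, 0.5, 3.6]
opening: 0.202
```

```bash
python3 - <<'E'
from h import *
o=manip.get_obs(); f=manip.grab_frame('wrist'); cv2.imwrite('pics/w2.png',f)
print(o)
f=manip.grab_frame('scene'); cv2.imwrite('pics/s2.png',f)
E
```

```text
{'t': 3.4, 'qpos': array([-3.49527327e-01,  4.25040603e-01,  1.94586596e+00, -2.11555792e-05,
        7.70543388e-01, -5.22516479e-02]), 'qvel': array([ 0.00050193, -0.00073272,  0.00128876,  0.00164418,  0.00044549,
        0.00076036]), 'joint_efforts': array([-1.41083901e-01, -3.62824094e+01, -1.69926167e+01,  1.94530177e-02,
       -2.81903800e-01,  6.40511425e-03]), 'eef_pos': array([ 0.44377644, -0.0379724 ,  0.0524995 ]), 'tool_rot': array([ 1.41563791,  1.57065286, -0.45241892]), 'contact_force': array([-1.26676613,  0.49987945,  3.59266733]), 'torque': array([0.02949974, 0.12068421, 0.02753707]), 'opening': 0.20200453002986005}
```

View pics/w2.png

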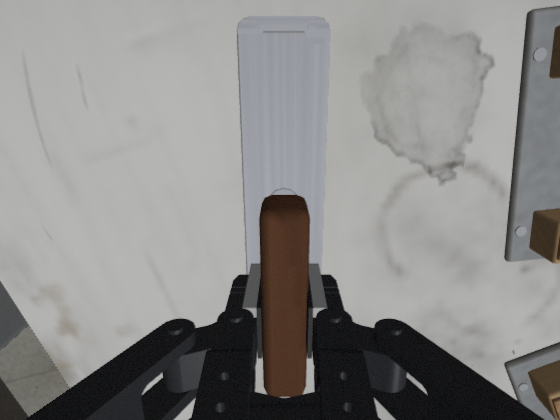

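View pics/s2.png

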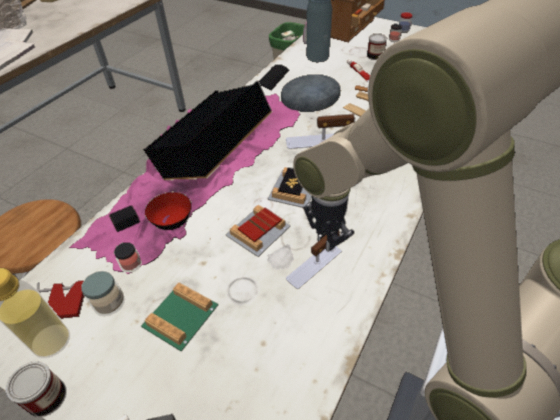

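The handle is gripped (opening 0.20, about 17 mm). The blade tip shows at (238–329, 20) and the handle front end at (285,197). I'll determine the spatula's pose in the tool frame.

```bash
python3 - <<'E'
from h import *
from scipy.optimize import least_squares
o=manip.get_obs(); R=Ro.from_euler('xyz',o['tool_rot']).as_matrix(); print(R.round(3))
L=np.array([(.112,-.021,.003),(.112,.021,.003),(.042,0,.064)])
uv=np.array([(329,21),(237,20),(285,195)])
def W(q,L):
    c,s=np.cos(q[2]),np.sin(q[2]); return np.c_[q[0]+c*L[:,0]-s*L[:,1],q[1]+s*L[:,0]+c*L[:,1],L[:,2]]
r=least_squares(lambda q:(proj('wrist',W(q,L),o)-uv).ravel(),[.444,-.037,1.27]); print(r.x,np.degrees(r.x[2]),r.fun.round(1))
print('toolz deg',np.degrees(np.arctan2(R[1,2],R[0,2])))
E
```

```text
[[ 0.     0.956 -0.293]
 [-0.    -0.293 -0.956]
 [-1.     0.    -0.   ]]
[ 0.44575733 -0.0348855   1.28045254] 73.36452639695177 [ 2.  -8.  -1.5 -6.2 -0.4 13.2]
toolz deg -107.03475411081361
```

```bash
python3 - <<'E'
from h import *
from scipy.optimize import least_squares
o=manip.get_obs(); 
L=np.array([(.112,-.021,.003),(.112,.021,.003),(.042,0,.064),(.042,0,.04)])
uv=np.array([(329,21),(237,20),(285,211),(285,195)])
def W(q,L):
    c,s=np.cos(q[2]),np.sin(q[2]); return np.c_[q[0]+c*L[:,0]-s*L[:,1],q[1]+s*L[:,0]+c*L[:,1],L[:,2]]
r=least_squares(lambda q:(proj('wrist',W(q,L),o)-uv).ravel(),[.444,-.037,1.27]); print(r.x,np.degrees(r.x[2]),r.fun.round(1))
# gold stand & tile from w1 crop (obs then)
o1=dict(eef_pos=np.array([.44725937,-.03573388,.22015785]),tool_rot=o['tool_rot'])
import numpy as np
Rm=np.array([[0,.968,-.25],[0,-.25,-.968],[-1,0,0]]); o1['tool_rot']=Ro.from_matrix(Rm).as_euler('xyz')
g=lambda p:np.array(p)/3.5+[390,200]
t=onz('wrist',[g((176,250)),g((385,170)),g((467,428)),g((275,498))],.0345,o1);print('tile',t[:,:2].round(3).tolist(),t.mean(0))
b=onz('wrist',[g((53,199)),g((403,65)),g((496,415))],.005,o1);print('base',b[:,:2].round(3).tolist(),(b[0]+b[2])/2)
s=[(176,250),(385,170),(467,428),(275,498)]; tp=np.array([(420,128),(420,128)])
# two-view check of tile: top corners order L-far(504,112)...
tops=np.array([(428,180),(420,128),(504,112),(512,164)])/2.5+130
for u,v in zip(tops,[g(p) for p in s]): print(tri([('top',u,None),('wrist',v,o1)]).round(3))
E
```

```text
[ 0.44519887 -0.03700499  1.28105068] 73.39879731350896 [ 1.8 -2.5 -1.2 -0.6 -0.2  3.3 -0.3 -0.4]
tile [[0.577, -0.159], [0.636, -0.149], [0.655, -0.242], [0.597, -0.253]] [ 0.61620472 -0.20058544  0.0345    ]
base [[0.553, -0.151], [0.659, -0.134], [0.682, -0.266]] [ 0.61738388 -0.20874467  0.005     ]
[ 0.577 -0.162  0.031]
[ 0.638 -0.154  0.027]
[ 0.658 -0.251  0.025]
[ 0.596 -0.258  0.029]<sys>:0: UserWarning: Gimbal lock detected. Setting third angle to zero since it is not possible to uniquely determine all angles.
```

```bash
python3 -m jog '[[0,0,0,-4,0,0,-1],[0,0,0,-10,0,0,-1],[8,0,0,-10,0.9,2.3,-1],[17,0,0,-10,1.8,4.8,-1],[26,0,0,-10,2.8,7.4,-1],[35,0,0,-10,3.8,10,-1],[44,0,0,-10,4.8,12.6,-1],[53,0,0,-10,5.8,15.2,-1],[61,0,0,-10,6.6,17.5,-1],[63.5,0,0,-10,6.8,18.1,-1]]' 80; python3 -m jog '[[0,0,0,0,0,0,-1],[0,0,0,0,0,0,-1]]'; python3 - <<'E'
from h import *
o=manip.get_obs(); f=manip.grab_frame('wrist'); cv2.imwrite('pics/w3.png',f)
print(o['t'],o['eef_pos'],o['opening'],o['tool_rot'].tolist(),Ro.from_euler('xyz',o['tool_rot']).as_matrix().round(4))
E
```

```text
t: 4.75
eef_pos: [0.4555, -0.2318, 0.1518]
tool_rot: [-0.797, 1.57, 2.507]
contact_force: [-0.8, 0.3, -1.6]
opening: 0.195
t: 5.0
eef_pos: [0.4557, -0.2301, 0.1522]
tool_rot: [-1.104, 1.57, 2.205]
contact_force: [0.9, 0.3, -1.1]
opening: 0.196
5.0 [ 0.45566454 -0.23013639  0.15220958] 0.1955819327876428 [-1.1037368775647507, 1.5703091416253194, 2.205258593005261] [[-3.000e-04  1.666e-01 -9.860e-01]
 [ 4.000e-04 -9.860e-01 -1.666e-01]
 [-1.000e+00 -4.000e-04  2.000e-04]]
```

View pics/w3.png

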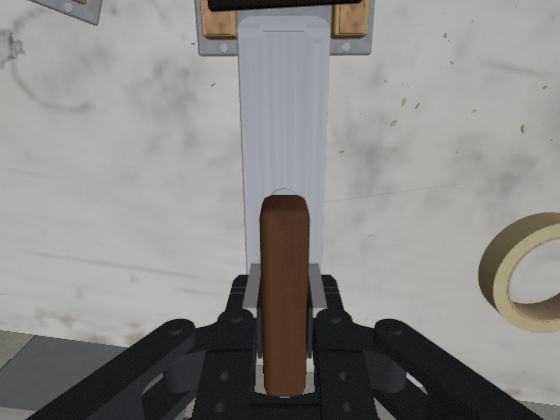

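The stand's near board edge runs from (199,54) to (371,53), with the rails either side of the blade tip at (238–329, 20). The blade lies centred between the rails. I'll compute the lateral error and the stand's axis.

```bash
python3 - <<'E'
from h import *
o=dict(eef_pos=np.array([ 0.45566454,-0.23013639,0.15220958]),tool_rot=np.array([-1.1037368775647507, 1.5703091416253194, 2.205258593005261]))
f=cv2.imread('pics/w3.png'); cv2.imwrite('pics/w3c.png',cv2.resize(f[0:70,180:390],None,fx=3.8,fy=3.8,interpolation=3))
b=onz('wrist',[(199,54),(371,53),(375,0),(195,0)],.005,o); print(b.round(4))
e=b[1]-b[0]; print('yaw',np.degrees(np.arctan2(e[1],e[0]))+90, 'w',np.linalg.norm(e))
tip=onz('wrist',[(238,20),(329,20)],.1002+.003,o); print('tip',tip.round(4), tip.mean(0))
m=b[:2].mean(0); y=np.radians(9.7); a=np.array([np.cos(y),np.sin(y)]); n=np.array([-a[1],a[0]])
c=m[:2]+.055*a; print('centre',c,'tip lateral',(tip.mean(0)[:2]-c)@n,'tip along',(tip.mean(0)[:2]-c)@a,'tcp',(o['eef_pos'][:2]-c)@a,(o['eef_pos'][:2]-c)@n)
E
```

```text
[[ 0.5531 -0.1525  0.005 ]
 [ 0.5741 -0.2731  0.005 ]
 [ 0.6067 -0.2677  0.005 ]
 [ 0.5863 -0.1468  0.005 ]]
yaw 9.863133136768113 w 0.12246259349022066
tip [[ 0.5643 -0.1915  0.1032]
 [ 0.5709 -0.2311  0.1032]] [ 0.56761436 -0.21129509  0.1032    ]
centre [ 0.61779744 -0.20354583] tip lateral 0.0008168386301676894 tip along -0.05077130444054303 tcp -0.16429519081142874 0.0011072606921950303
```

View pics/w3c.png

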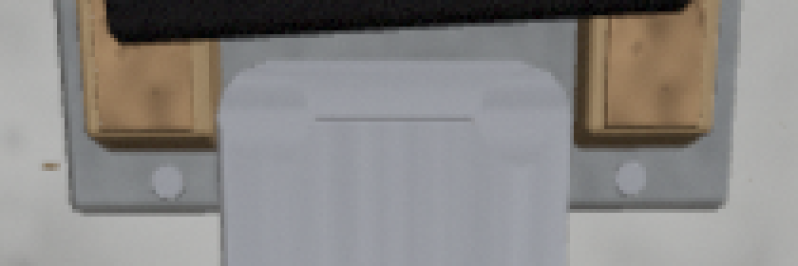

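```bash
python3 - <<'E'
from h import *
o=dict(eef_pos=np.array([ 0.45566454,-0.23013639,0.15220958]),tool_rot=np.array([-1.1037368775647507, 1.5703091416253194, 2.205258593005261]))
g=lambda p:np.array(p)/3.8+[180,0]
t=onz('wrist',[g((112,42)),g((690,10))],.026,o); t2=onz('wrist',[g((112,42)),g((690,10))],.0345,o)
c=np.array([ 0.61779744,-0.20354583]);y=np.radians(9.8); a=np.array([np.cos(y),np.sin(y)]); n=np.array([-a[1],a[0]])
for q in(t,t2):
  e=q[1]-q[0]; print(np.degrees(np.arctan2(e[1],e[0]))+90,np.linalg.norm(e),(q[:,:2]-c)@a,(q[:,:2]-c)@n)
E
```

```text
12.351050539551437 0.09621047632091446 [-0.03213764 -0.02785536] [ 0.04791136 -0.04820377]
12.351050539551494 0.09293711854658973 [-0.03378959 -0.029653  ] [ 0.04630447 -0.04654054]
```

```bash
python3 -m jog '[[0,0,0,3,0.1,1.5,-1],[0,0,0,6.5,0.1,1.5,-1],[0,0,0,8.2,0.1,1.5,-1],[0,0,0,8.7,0.1,1.5,-1],[0,0,0,8.7,0.1,1.5,-1],[0,0,0,8.7,0.1,1.5,-1]]'; python3 - <<'E'
from h import *
o=manip.get_obs(); f=manip.grab_frame('wrist'); cv2.imwrite('pics/w4.png',f)
f=manip.grab_frame('scene'); cv2.imwrite('pics/s4.png',cv2.resize(f[120:300,220:400],None,fx=3.2,fy=3.2,interpolation=3))
print(o['t'],o['eef_pos'],o['opening'],o['contact_force'])
E
```

```text
t: 5.8
eef_pos: [0.4415, -0.2346, 0.0661]
tool_rot: [2.28, 1.569, -0.696]
contact_force: [0.2, 0.1, -1.7]
opening: 0.196
5.8 [ 0.44146972 -0.23456516  0.06609602] 0.19621288783814067 [ 0.17956787  0.13354839 -1.73333403]
```

View pics/w4.png

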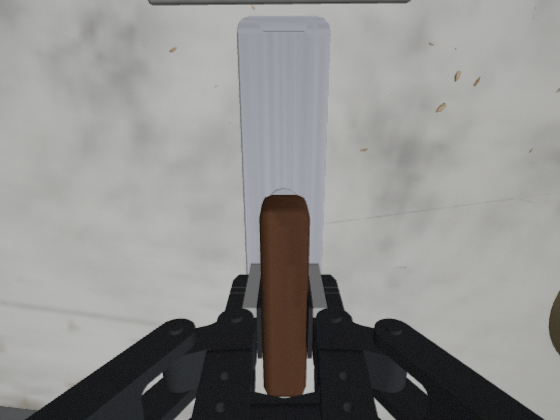

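View pics/s4.png

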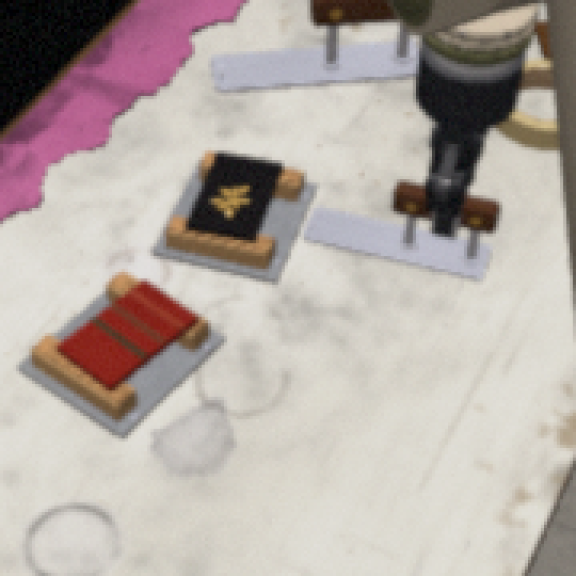

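```bash
python3 -m jog '[[0,0,0,0,-0.1,-1,-1],[0,0,0,0,-0.1,-2.5,-1],[0,0,0,0,-0.1,-4,-1],[0,0,0,0,-0.1,-5.5,-1],[0,0,0,0,-0.1,-7,-1],[0,0,0,0,-0.1,-8.5,-1],[0,0,0,0,-0.1,-9.6,-1],[0,0,0,0,-0.1,-10.2,-1],[0,0,0,0,-0.1,-10.3,-1],[0,0,0,0,-0.1,-10.3,-1]]'; python3 - <<'E'
from h import *
o=manip.get_obs(); f=manip.grab_frame('wrist'); cv2.imwrite('pics/w5.png',f)
f=manip.grab_frame('scene'); cv2.imwrite('pics/s5.png',cv2.resize(f[120:300,220:400],None,fx=3.2,fy=3.2,interpolation=3))
print(o['t'],o['eef_pos'],o['opening'],o['contact_force'],o['torque'])
E
```

```text
t: 7.15
eef_pos: [0.5423, -0.2166, 0.0653]
tool_rot: [-0.624, 1.571, 2.683]
contact_force: [0.0, 0.1, -0.9]
opening: 0.197
7.15 [ 0.54230884 -0.21657318  0.06527195] 0.19687033663521514 [ 0.02324505  0.05732181 -0.93636634] [-0.00958591 -0.00924179 -0.00483753]
```

View pics/w5.png

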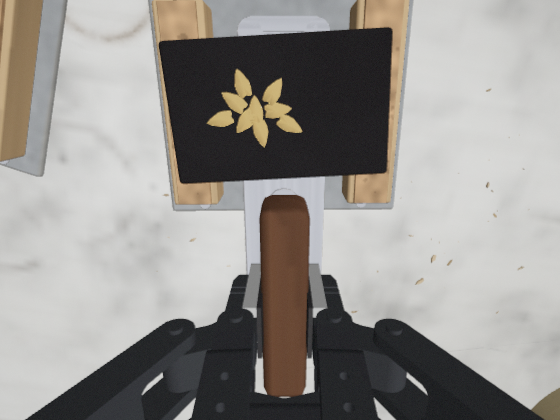

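View pics/s5.png

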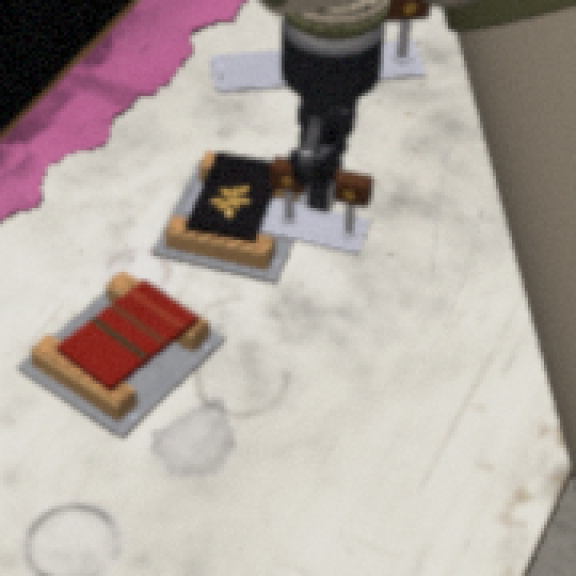

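The blade is under the tile. Its tip shows beyond the tile at (238–329, 20), and the tile is centred at about (280,106). Contact force is about 0. Now a gentle level lift.

```bash
python3 -m jog '[[0,0,0,-0.5,0,0,-1],[0,0,0,-0.8,0,0,-1],[0,0,0,-1.0,0,0,-1],[0,0,0,-1.2,0,0,-1],[0,0,0,-1.6,0,0,-1],[0,0,0,-2.2,0,0,-1],[0,0,0,-3,0,0,-1],[0,0,0,-3.8,0,0,-1],[0,0,0,-4,0,0,-1],[0,0,0,-4,0,0,-1]]' 100; python3 - <<'E'
from h import *
o=manip.get_obs(); f=manip.grab_frame('wrist'); cv2.imwrite('pics/w6.png',f)
f=manip.grab_frame('scene'); cv2.imwrite('pics/s6.png',cv2.resize(f[120:300,220:400],None,fx=3.2,fy=3.2,interpolation=3))
print(o['t'],o['eef_pos'],o['opening'],o['contact_force'],o['torque'],o['tool_rot'].tolist())
E
```

```text
t: 8.5
eef_pos: [0.5425, -0.2165, 0.1054]
tool_rot: [2.109, 1.571, -0.867]
contact_force: [0.6, -0.5, -2.6]
opening: 0.194
8.5 [ 0.54249039 -0.21651588  0.10537232] 0.19385064774036084 [ 0.61259379 -0.49118303 -2.57909528] [ 0.01931473  0.11172444 -0.01728068] [2.1091449679676284, 1.570707933068428, -0.8673522153451819]
```

View pics/w6.png

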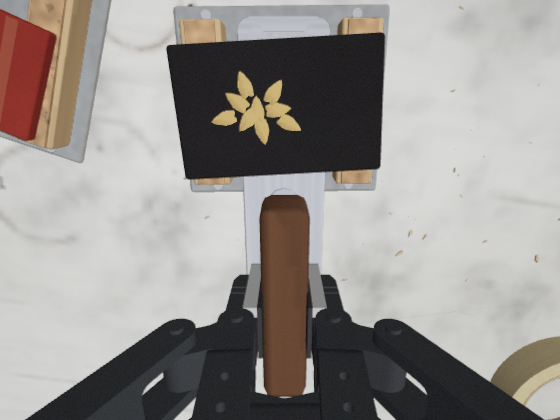

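View pics/s6.png

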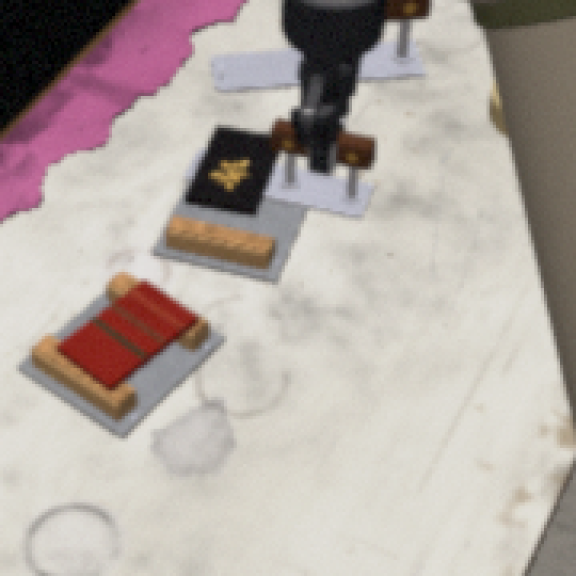

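The tile is riding level on the blade: corners at (168,46), (383,33), (380,169), (186,179), with the blade pose unchanged. I'll carry it to the green stand with gentle accelerations.

```bash
python3 -m jog '[[0,0,0,-0.3,-0.8,-0.2,-1],[0,0,0,-0.9,-1.9,-0.4,-1],[0,0,0,-1.5,-3.6,-0.8,-1],[0,0,0,-1.9,-5.8,-1.3,-1],[0,0,0,-2,-8.4,-1.9,-1],[0,0,0,-2,-11.1,-2.6,-1],[0,0,0,-2,-14,-3.2,-1],[0,0,0,-2,-17,-3.9,-1],[0,0,0,-2,-19.9,-4.6,-1],[0,0,0,-2,-22.8,-5.2,-1]]'; python3 -m jog '[[1,0,0,0,-2.9,-0.7,-1],[2,0,0,0,-5.8,-1.4,-1],[3.5,0,0,0,-8.8,-2,-1],[5,0,0,0,-11.7,-2.7,-1],[6.5,0,0,0,-14.4,-3.3,-1],[8,0,0,0,-16.9,-3.9,-1],[9.2,0,0,0,-19.1,-4.4,-1],[10,0,0,0,-20.7,-4.8,-1],[10.5,0,0,0,-21.8,-5.1,-1],[10.7,0,0,0,-22.4,-5.2,-1]]';  python3 -m jog '[[0,0,0,0,0,0,-1],[0,0,0,0,0,0,-1]]'; python3 - <<'E'
from h import *
o=manip.get_obs(); f=manip.grab_frame('wrist'); cv2.imwrite('pics/w7.png',f)
f=manip.grab_frame('scene'); cv2.imwrite('pics/s7.png',f)
f=manip.grab_frame('top'); cv2.imwrite('pics/t7.png',f)
print(o['t'],o['eef_pos'].tolist(),o['opening'],o['contact_force'],o['torque'],o['tool_rot'].tolist())
E
```

```text
t: 9.85
eef_pos: [0.556, 0.0193, 0.1256]
tool_rot: [-2.532, 1.571, 0.776]
contact_force: [0.6, 0.3, -2.7]
opening: 0.196
t: 11.1
eef_pos: [0.5704, 0.2474, 0.1253]
tool_rot: [0.094, 1.571, -3.069]
contact_force: [0.1, -0.2, -2.5]
opening: 0.196
t: 11.35
eef_pos: [0.5708, 0.246, 0.1253]
tool_rot: [0.854, 1.571, -2.31]
contact_force: [0.2, -0.1, -3.2]
opening: 0.192
11.35 [0.5708021930087648, 0.24601260277282616, 0.1253191977935801] 0.1922549189823781 [ 0.24923525 -0.10814285 -3.23298331] [-0.03252404  0.08721413  0.00669903] [0.8536186397667742, 1.570628989448302, -2.3100152042764655]
```

View pics/w7.png

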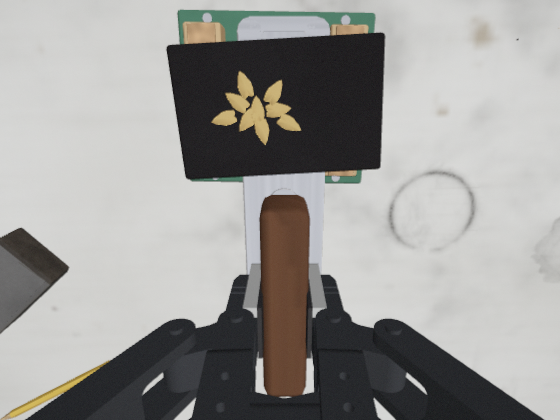

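View pics/s7.png

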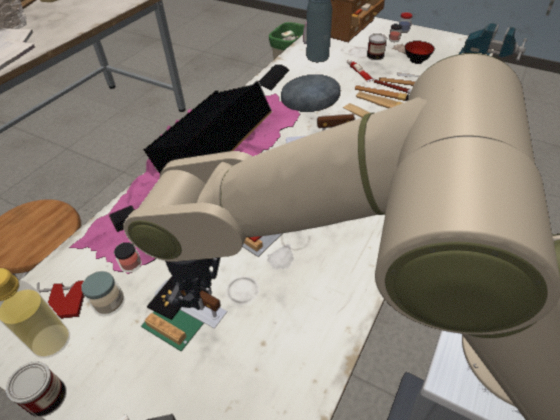

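The tile has not shifted on the blade. The green board corners show at (179,11), (375,14) and (361,184). I'll compute the tile-to-stand error.

```bash
python3 - <<'E'
from h import *
o=dict(eef_pos=np.array([0.5708021930087648, 0.24601260277282616, 0.1253191977935801]),tool_rot=np.array([0.8536186397667742, 1.570628989448302, -2.3100152042764655]))
R=Ro.from_euler('xyz',o['tool_rot']).as_matrix();print(R.round(4))
b=onz('wrist',[(179,11),(375,14),(361,184)],.005,o); print(b.round(4))
e=b[1]-b[0];s=b[1]-b[2]; print('yaw',np.degrees(np.arctan2(e[1],e[0]))+90,np.degrees(np.arctan2(s[1],s[0])),np.linalg.norm(e),np.linalg.norm(s)); c=(b[0]+b[2])/2;print('c',c)
zt=o['eef_pos'][2]-.0525+.003+.0085
t=onz('wrist',[(169,47),(384,34),(380,168),(187,179)],zt,o);print(t.round(4),t.mean(0))
e=t[1]-t[0];print('tile yaw',np.degrees(np.arctan2(e[1],e[0]))+90,np.linalg.norm(e),np.linalg.norm(t[1]-t[2]))
e=t[2]-t[3];print('tile yaw',np.degrees(np.arctan2(e[1],e[0]))+90)
d=c-t.mean(0); print('move fwd',-d@R[:,2],'right',d@R[:,1])
f=cv2.imread('pics/w7.png'); cv2.imwrite('pics/w7c.png',cv2.resize(f[0:200,150:410],None,fx=3,fy=3,interpolation=3))
f=cv2.imread('pics/t7.png'); cv2.imwrite('pics/t7c.png',cv2.resize(f[130:280,90:310],None,fx=3.5,fy=3.5,interpolation=3))
E
```

```text
[[-1.000e-04 -2.200e-02 -9.998e-01]
 [-1.000e-04 -9.998e-01  2.200e-02]
 [-1.000e+00  1.000e-04  1.000e-04]]
[[0.7032 0.3079 0.005 ]
 [0.6988 0.1865 0.005 ]
 [0.5902 0.1899 0.005 ]]
yaw -2.06830224781406 -1.8142909789803987 0.12148076450186285 0.10866534409065305
c [0.64667068 0.24891914 0.005     ]
[[0.6737 0.293  0.0843]
 [0.6767 0.2009 0.0843]
 [0.6188 0.1988 0.0843]
 [0.6155 0.2918 0.0843]] [0.64617631 0.2461322  0.0843192 ]
tile yaw 1.8414602835288463 0.0922151437605527 0.057984809655132884
tile yaw 2.02471828219619
move fwd 0.0004415511252871048 right -0.0028071650398260642
```

View pics/w7c.png

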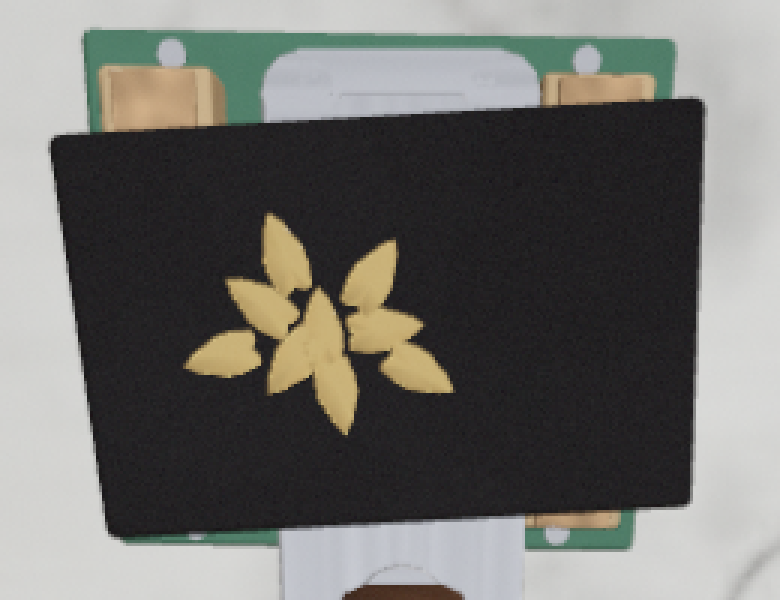

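View pics/t7c.png

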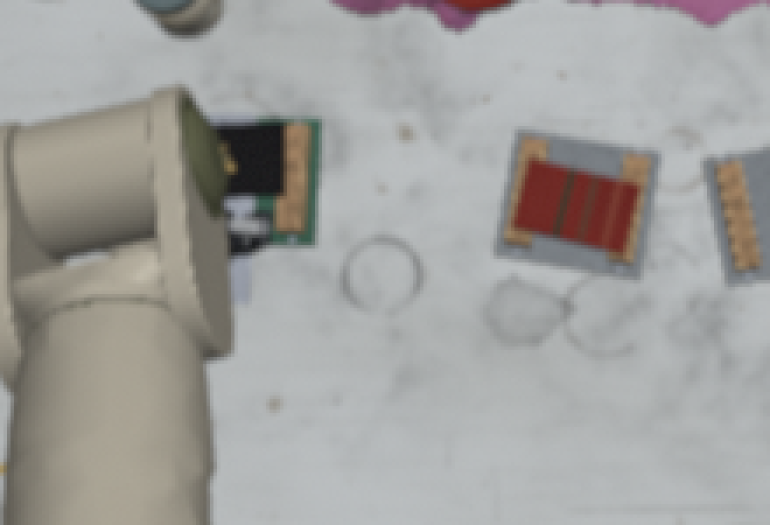

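```bash
python3 -m jog '[[1,0,0,0.3,-0.2,0,-1],[2,0,0,1,-0.45,0,-1],[3,0,0,1.8,-0.67,0,-1],[3,0,0,2.6,-0.67,0,-1],[3,0,0,3.2,-0.67,0,-1],[3,0,0,3.5,-0.67,0,-1],[3,0,0,3.5,-0.67,0,-1],[3,0,0,3.5,-0.67,0,-1]]'; python3 - <<'E'
from h import *
o=manip.get_obs(); f=manip.grab_frame('wrist'); cv2.imwrite('pics/w8.png',f)
print(o['t'],o['eef_pos'].tolist(),o['opening'],o['contact_force'],o['torque'],o['tool_rot'].tolist())
E
```

```text
t: 12.5
eef_pos: [0.5711, 0.2531, 0.0906]
tool_rot: [-2.818, 1.57, 0.25]
contact_force: [-1.5, 0.6, -2.7]
opening: 0.192
12.5 [0.5711112705764554, 0.25314698219739795, 0.09062980593169485] 0.19233593636699448 [-1.45734432  0.61118992 -2.71188899] [-0.00160727  0.07388376 -0.04076436] [-2.8177985074432397, 1.570184908609638, 0.24979452809206482]
```

View pics/w8.png

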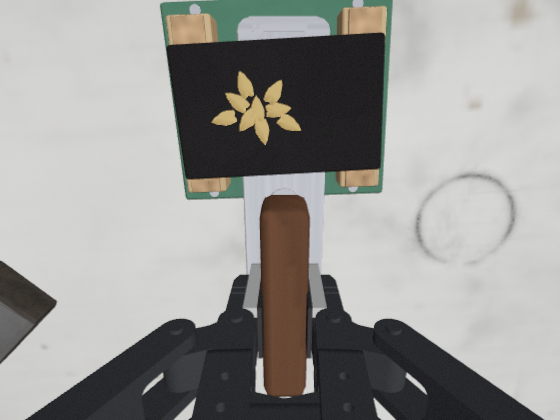

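```bash
python3 - <<'E'
from h import *
o=dict(eef_pos=np.array([0.5711112705764554, 0.25314698219739795, 0.09062980593169485]),tool_rot=np.array([-2.8177985074432397, 1.570184908609638, 0.24979452809206482]))
R=Ro.from_euler('xyz',o['tool_rot']).as_matrix()
b=onz('wrist',[(162,4),(393,0),(381,192),(187,199)],.005,o); c=(b[0]+b[2]+b[1]+b[3])/4
e=b[1]-b[0]; print(b.round(4).tolist(),'yaw',np.degrees(np.arctan2(*(e[1::-1])))+90,'c',c)
zt=o['eef_pos'][2]-.0525+.0115
t=onz('wrist',[(169,46),(384,34),(380,168),(187,179)],zt,o);e=t[1]-t[0];print(np.degrees(np.arctan2(*(e[1::-1])))+90,t.mean(0))
d=c-t.mean(0); print('move fwd',-d@R[:,2],'right',d@R[:,1])
E
```

```text
[[0.7031, 0.3078, 0.005], [0.6959, 0.1862, 0.005], [0.5911, 0.191, 0.005], [0.5956, 0.3123, 0.005]] yaw -3.4018027200174856 c [0.64641456 0.24932485 0.005     ]
-1.3796899351227836 [0.64653491 0.24938041 0.04962981]
move fwd -0.00014178992676987592 right 7.298686295464554e-05
```

The tile is centred over the stand to under 1 mm. Lowering straight down now.

```bash
python3 -m jog '[[0,0,0,0.6,0,0,-1],[0,0,0,1.1,0,0,-1],[0,0,0,1.35,0,0,-1],[0,0,0,1.55,0,0,-1],[0,0,0,1.75,0,0,-1],[0,0,0,2.1,0,0,-1],[0,0,0,2.5,0,0,-1],[0,0,0,2.6,0,0,-1],[0,0,0,2.6,0,0,-1],[0,0,0,2.6,0,0,-1]]'; python3 - <<'E'
from h import *
o=manip.get_obs(); f=manip.grab_frame('wrist'); cv2.imwrite('pics/w9.png',f)
f=manip.grab_frame('scene'); cv2.imwrite('pics/s9.png',cv2.resize(f[230:370,110:290],None,fx=4,fy=4,interpolation=3))
print(o['t'],o['eef_pos'].tolist(),o['opening'],o['contact_force'],o['torque'],o['tool_rot'].tolist())
E
```

```text
t: 13.8
eef_pos: [0.571, 0.2531, 0.0644]
tool_rot: [-2.826, 1.571, 0.241]
contact_force: [-0.6, 0.6, -1.4]
opening: 0.19
13.8 [0.5710327997223897, 0.25314420388144787, 0.0644362833137105] 0.1896812727656961 [-0.5768589   0.58172078 -1.44896012] [-0.00220305 -0.01482614  0.01617549] [-2.826386697549264, 1.5705386406240387, 0.2411820091153607]
```

View pics/w9.png

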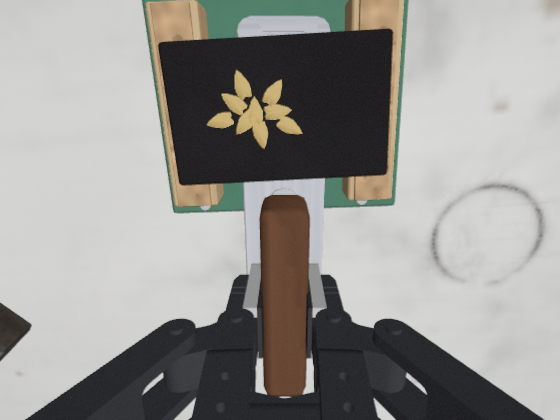

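View pics/s9.png

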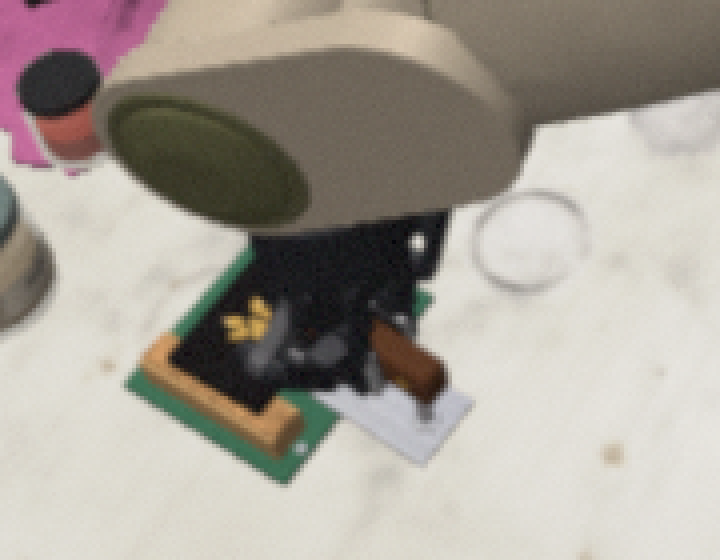

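Force is back to the spatula's weight alone, so the tile is resting on the rails. Drawing the blade straight out.

```bash
python3 -m jog '[[0,0,0,0,0,0.8,-1],[0,0,0,0,0,2,-1],[0,0,0,0,0,3.6,-1],[0,0,0,0,0,5.4,-1],[0,0,0,0,0,7.4,-1],[0,0,0,0,0,9.6,-1],[0,0,0,0,0,11.8,-1],[0,0,0,0,0,13.4,-1],[0,0,0,0,0,14.3,-1],[0,0,0,0,0,14.5,-1]]'; python3 -m jog '[[0,0,0,0,0,0,-1],[0,0,0,0.5,0,0,-1],[0,0,0,0.9,0,0,-1],[0,0,0,0.9,0,0,-1]]'; python3 - <<'E'
from h import *
o=manip.get_obs(); f=manip.grab_frame('wrist'); cv2.imwrite('pics/w10.png',f)
f=manip.grab_frame('scene'); cv2.imwrite('pics/s10.png',cv2.resize(f[230:370,110:290],None,fx=4,fy=4,interpolation=3))
print(o['t'],o['eef_pos'].tolist(),o['opening'],o['contact_force'],o['torque'],o['tool_rot'].tolist())
E
```

```text
t: 15.15
eef_pos: [0.426, 0.2639, 0.0645]
tool_rot: [-2.772, 1.571, 0.296]
contact_force: [-0.1, 0.6, -1.1]
opening: 0.196
t: 15.65
eef_pos: [0.4262, 0.2637, 0.0548]
tool_rot: [0.39, 1.57, -2.826]
contact_force: [0.1, -0.1, -0.8]
opening: 0.194
15.65 [0.42622576537910345, 0.2637263056559807, 0.054789773923639096] 0.19419235536346247 [ 0.12039098 -0.14802875 -0.84721371] [-0.01919945  0.06948489 -0.02359909] [0.3899008423092556, 1.5698690082708735, -2.8258474613871707]
```

View pics/w10.png

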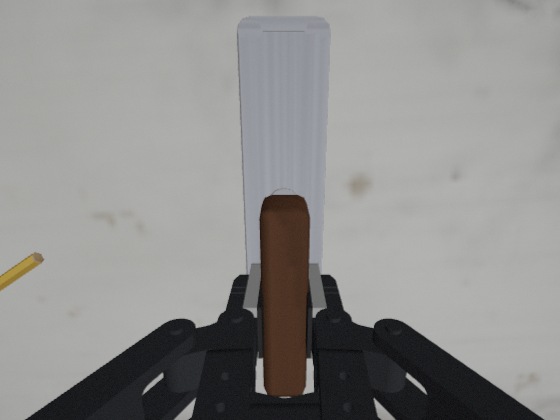

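View pics/s10.png

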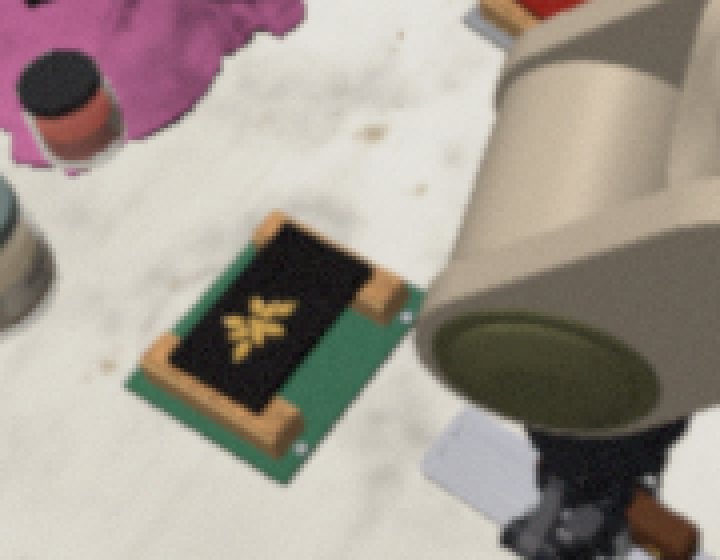

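The tile lies across both rails of the green stand, and the spatula is clear of it. Lowering the last 2 mm.

```bash
python3 -m jog '[[0,0,0,0.12,0,0,-1],[0,0,0,0.2,0,0,-1],[0,0,0,0.22,0,0,-1],[0,0,0,0.22,0,0,-1]]'
```

```text
t: 16.25
eef_pos: [0.4263, 0.2638, 0.0531]
tool_rot: [3.006, 1.571, -0.21]
contact_force: [0.4, 0.6, -0.3]
opening: 0.191
```

```bash
python3 -m jog '[[0,0,0,0.05,0,0,-1],[0,0,0,0.08,0,0,-1],[0,0,0,0.08,0,0,-1]]'
```

```text
t: 16.62
eef_pos: [0.4264, 0.2639, 0.0525]
tool_rot: [-2.661, 1.571, 0.406]
contact_force: [-2.0, -0.3, 2.7]
opening: 0.191
```

The spatula is on the table (force +2.7 N). Release and rise.

```bash
python3 -m jog '[[0,0,0,0,0,0,-0.5],[0,0,0,0,0,0,-0.2],[0,0,0,0,0,0,0.2],[0,0,0,0,0,0,0.5],[0,0,0,0,0,0,0.5],[0,0,0,-1.5,0,0,0.5],[0,0,0,-5,0,0,0.5],[0,0,0,-10,0,0,0.5],[0,0,0,-15,0,0,0.5],[0,0,0,-19,0,2,0.5]]'; python3 -m jog '[[0,0,0,-2,35,0,0.5],[0,0,0,-2,35,0,0.5],[0,0,0,-2,35,0,0.5],[0,0,0,-2,35,0,0.5],[0,0,0,-2,35,0,0.5],[0,0,0,-2,35,0,0.5],[0,0,0,-2,35,0,0.5],[0,0,0,-2,35,0,0.5]]'; python3 - <<'E'
from h import *
o=manip.get_obs(); print(o['t'],o['eef_pos'],o['contact_force'],o['opening'],abs(o['qvel']).max())
f=manip.grab_frame('scene'); cv2.imwrite('pics/s11.png',f); cv2.imwrite('pics/s11c.png',cv2.resize(f[210:390,110:330],None,fx=3.3,fy=3.3,interpolation=3))
f=manip.grab_frame('top'); cv2.imwrite('pics/t11.png',f); cv2.imwrite('pics/t11c.png',cv2.resize(f[140:290,90:390],None,fx=2.6,fy=2.6,interpolation=3))
for n in('gold_tile','red_tile','stand_green'):
  for c in('top','scene'):
    for d in manip.spot_in(c,n)[:2]: print(n,c,round(d['conf'],2),towd(c,d['point']).round(3))
E
```

```text
t: 17.88
eef_pos: [0.4067, 0.2652, 0.2454]
tool_rot: [-2.738, 1.568, 0.329]
contact_force: [0.6, 0.3, -0.2]
opening: 0.751
t: 18.88
eef_pos: [0.3804, -0.0832, 0.2628]
tool_rot: [-3.064, 1.57, 0.003]
contact_force: [-0.1, 0.3, -1.0]
opening: 0.748
18.875 [ 0.38040027 -0.08320082  0.26275527] [-0.11316163  0.28838596 -0.95427947] 0.7482628364390815 0.02189670534809772
gold_tile top 0.92 [0.643 0.251 0.035]
gold_tile scene 0.95 [0.645 0.255 0.036]
red_tile top 0.73 [ 0.616 -0.027  0.034]
red_tile scene 0.81 [ 0.614 -0.021  0.038]
stand_green top 0.8 [0.621 0.236 0.005]
stand_green scene 0.7 [0.615 0.271 0.006]
```

View pics/s11c.png

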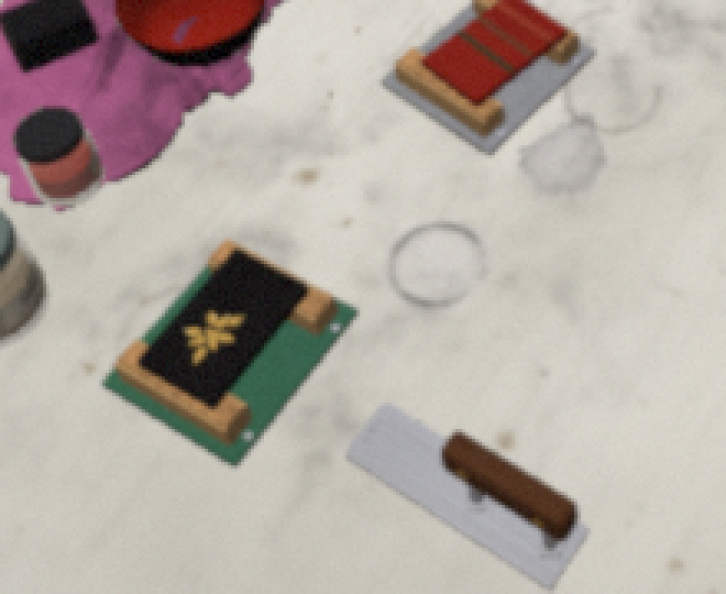

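View pics/t11c.png

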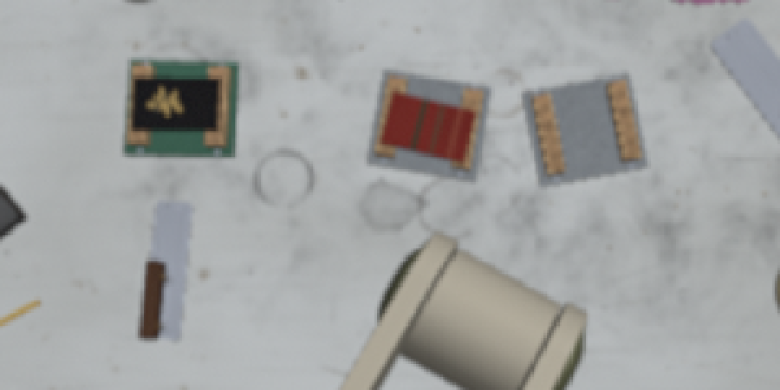

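```bash
python3 - <<'E'
from station import manip
print(manip.close_job())
E
```

```text
the job is handed in; nothing more can be done
None
```

The gold flower sample is now in the middle of the green stand, lying across both rails. I gripped only the smaller spatula's wooden handle. After setting the sample down I drew the blade straight out, laid the spatula flat on the bare table in front of the stand and let go. I handed the job in at about 19 s.

My last checks:
- **Position:** before lowering, the wrist view put the tile within 1 mm of the stand's centre. It also showed the tile turned about 2° from the stand's axis. Afterwards the detector put the tile's visible top face at (0.643, 0.251) from the top camera and (0.645, 0.255) from the scene camera. The stand's centre measured (0.646, 0.249), so the largest offset is 6 mm, and the detector is only good to about 4 mm.
- **Height:** the detector put that face 35 to 36 mm above the table, which fits a tile resting on the rails (34.5 mm).
- **Red sample:** the detector put it at (0.616, -0.027), against (0.616, -0.029) in my first measurement, so it was not moved.
- **Robot:** the gripper was open and clear, and the last force reading was about 1 N.

Two measurements disagreed:
- **Top picture after release:** it suggests the tile sits up to about 4 mm to the left. Part of that is the viewing angle, and the wrist picture taken after lowering showed even margins on both sides.
- **Early handle height:** triangulating the handle's two ends gave 46 and 70 mm instead of 64 mm. I therefore used the fitted model of the spatula, and the grip came out as expected.

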